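# Level the bottle stand on the shop counter

### The job

Level the white bottle stand on the counter: push its open drawer fully home until it seats, then press the yellow spirit level down flat on the stand's shelf and look where its bubble lies. Turn the red wing knob of the stand's levelling foot until the bubble stands between the two black lines, let go of the knob and press the level down on the shelf again, firmly but not hard. Finish like that, still pressing, with the bubble between the lines; leave the bottles, can and jar as they stand.

Things in the scene. Friction and masses are not known exactly. Their poses are not given: they have to be found in the camera images.
- shelf (a point): Centre of the top of the stand's white shelf, 120 mm above the counter; 180 mm deep (own x; the drawer side with grey price rail is -x, towards the robot), 420 mm wide (own y). Two fixed legs under its +y end, one screw foot under its -y end, which tips the shelf about its x axis by a few thousandths of a radian only. The stand stays where it is on the counter.
- drawer (a joint): Opening of the drawer under the shelf, m: 0 fully home against its stop, positive pulled out along the shelf's -x. It runs with about 1.5 N of friction; a ball catch must be pushed over from 11 mm to 5 mm open (about 8 N in all) and then holds it home.
- drawer_handle (a point): Middle of the drawer's steel bar handle, 60 mm above the counter: a level bar 110 mm long (own y), 10 mm thick, 35 mm in front of the drawer's white front plate (250 mm wide, 25 to 91 mm above the counter). Moves with the drawer, and is 131 mm in front (-x) of the shelf's centre when the drawer is home. Its axes are the shelf's.
- level_centre (a point): Centre of the loose yellow spirit level lying across the shelf: 200 mm long (own y, near the shelf's y), 24 mm wide, 44 mm high, about 0.35 kg. Its top, 22 mm above this point, is flat all over and can be pressed anywhere; pressing the middle does not tip it. In mid-top is a green vial 76 mm long with two black lines 26 mm apart and a whitish bubble 24 mm long.
- bubble (a point): Middle of the whitish bubble in the level's vial, 16 mm above the level's centre. Its offset from the level's centre along the level's y is what counts: within +-3 mm it stands between the lines. It runs to the higher end, 4.5 mm for each thousandth of a radian of slope, and settles within a second. It starts 6 to 13 mm off towards +y, as the screw foot's end (-y) is low.
- knob (a point): Centre of the red wing knob of the screw foot, 150 mm above the counter, 180 mm from the shelf's centre along -y. Wing: upright bar 46 mm long (own x), 14 mm thick (own y: grip across it), 30 mm high, on a 26 mm hub. Turns on the vertical axis with 0.1 N m of friction, at fixed height. Clockwise from above raises the shelf's -y end and moves the bubble towards -y, 6 mm per radian.
- shelf_bottle: Amber bottle, 62 mm across and 210 mm tall, standing at the back of the shelf's +y end; origin under its base. Leave it.
- counter_bottle: Clear bottle with yellow label, 68 mm across and 230 mm tall, on the counter beyond the knob (shelf's -y side); origin under its base. Leave it.
- can: Drinks can, 66 mm across and 115 mm tall, on the counter in front of the stand, to the left of the drawer; origin under its base. Leave it.
- jar: Jar with red lid, 80 mm across and 100 mm tall, on the counter behind the stand; origin under its base. Leave it.
There are look-alikes about, which are no part of the job. What is shaped like the part that bears level_centre but purple or turquoise is not meant.

How it is judged (in metres and radians):
On the way, in this order (a step that is already met when the one before it is completed fails the run):
1. the drawer is pushed home over its catch (value of joint drawer below 0.002 m), for 0.2 s.
2. the level is pressed down on the shelf by the fingers (contact force between the fingers and level above 2 N and contact force between level and stand above 7 N), for 0.3 s.
3. the foot is turned until the bubble stands between the lines (y of bubble in the frame of level_centre between -0.003 and 0.003 m and angle between shelf's own z axis and vertical below 0.0009 rad), for 0.5 s.
At the end, for the whole second after the job is handed in: Drawer home within 2 mm, shelf level within 0.9 mrad, bubble within 3 mm of the middle, knob let go, and the fingers still pressing the level flat on the shelf and along it within 14 degrees: 7 to 35 N between level and shelf, its own weight of about 3.5 N included (all of step 2 and all of step 3 and value of joint drawer below 0.002 m and contact force between level and stand below 35 N and angle between level_centre's own z axis and vertical below 0.02 rad and angle between the y axis of level_centre and the y axis of shelf, either way round below 0.25 rad and contact force between the fingers and foot below 0.1 N); the arm keeps its last pose, push and grip.
It fails at once if a bottle, the can or the jar is pushed away or tipped (distance of any of shelf_bottle, counter_bottle, can, jar from where it was at the start of the episode above 0.03 m or angle between any of shelf_bottle, counter_bottle, can, jar's own z axis and vertical above 0.3 rad).
It fails at once if the level is slammed onto the shelf with more than 100 N (contact force between level and stand above 100 N).
It also fails if it takes over 72 s, if anything falls off the work surface, if the arm or the gripper's body presses on something with over 40 N, if the wrist force passes 120 N, or if a joint passes its speed limit or range.

### The arm

A 6-joint arm with a two-finger parallel gripper is mounted at the origin on the work surface. World frame = base frame: x ahead of the robot, y to its left, z up, the work surface at z = 0. Lengths are in mm, angles in rad, forces in N, time in s.
With the tool pointing down it reaches from about 275 to 825 mm from the base axis. Payload 4.9 kg.
Tool frame: the origin (TCP) lies between the finger pads; the fingertips stand 14 mm ahead of it and the grasp point (between the pads) lies 5 mm behind it; y points along the fingers, z is the direction in which the jaws open and shut, and the axes are right-handed (so a half turn about y gives the same grasp; the last joint's range is limited). The gripper opens to 85 mm and grips with 20 to 120 N. Pads are 22 mm wide; open, the fingers measure 114 mm over their backs; the gripper's body (76 mm by 85 mm) begins 54 mm behind the grasp point. The pads swing forward as they close: fully open they stand 13 mm farther back than shut.
Start: joints at [1.067, 0.326, -0.193, 1.052, 0, 1.437], TCP at [198.782, 512.84, 245.281] pointing down, gripper open.
Joint ranges: [-2.65, 2.65], [-0.97, 1.79], [-1.3, 1.35], [-1.93, 2.1], [-1.47, 1.37], [-3.14, 3.14]. Speed limits (rad/s): [2.57, 2.57, 3.14, 3.14, 3.14, 3.14].

### API

Orientations are given as a unit quaternion [w, x, y, z].
In Python, from plant import robot, get_image, camera_info, finish_job gives the robot as it stands.
- The arm moves only by the tool drive_tool, never from a script. Its argument "deltas" is a list of rows, each a list of 3 entries, a list of its own where there are three numbers: the closure in counts, from 0 (fully open) to 255 (shut), then the shift along the tool's x, y, z in mm, then the turn about the tool's y in rad. A call has 1 to 10 rows; each row is the pose to reach, as a shift and turn from the pose commanded when the call began, along the tool's axes at that moment; what a row does not reach only later rows make up. A row lasts 1/8 s, in which the tool goes at most 62.5 mm and 10.7 degrees, less where a joint would pass 70% of its speed; a pose out of reach is approached as far as the arm can. A call with a gripper value outside its range is refused whole. The fingers move at their own pace and stop on an object; "squeeze" is the grip in N (left out, the last holds). Time passes only in rows, so rows that repeat a pose let the fingers close. It gives the time, the measured TCP pose, the force and the opening at its end, in the units of the state.
- robot.sense(): the state, without advancing time (a new reading comes with each control period).
- get_image(name): name is "scene" or "top" or "wrist"; returns the picture (384x512x3 uint8, red, green, blue); there is no depth.
- camera_info(name): a dict with "fx", "fy", "cx", "cy" (pixels), "R" (3x3) and "t" (3): a world point X has camera coordinates R X + t. Camera axes: x right, y down, z forward; pixel columns grow to the right and rows downward; lengths in mm; the calibration is good to about 2 mm. A picture is of the moment at which its call begins: read the wrist's pose just before it. camera_info takes no time and is no camera call; for the wrist camera it gives the pose at the moment of the call.
- finish_job(): hands the job in, once; it reports no verdict.
The state is a dict: "time_s": time; "q": joint angles; "joint_vel": joint speeds; "joint_torque": joint torques, N m; "tool_pos": TCP position; "tcp_rot": TCP orientation; "force": force on the tool from outside, world axes, zero at the start; "moment": the same for the moment, N m; "finger_gap": opening from 0.0 (shut) to 1.0 (fully open).
Only numpy, scipy, OpenCV 4.12 (cv2) and the standard library are available. Lean on these libraries where they do the work, as an engineer would, in place of code of your own. Each camera call takes 0.05 s, during which the arm holds its last target. There are 200 camera calls.

## Working session

There is one attempt and no reset: what is moved stays moved. The work goes in short steps, Python scripts to look and compute and a tool call to move; the robot and the scene stay as the last step left them, time stands still between calls to the robot, and variables do not carry over. Pictures are saved under pics/ and viewed, about 8 in all and at most 12, crops included, and the job is handed in when it is done.

Besides the shell and the picture viewer there is one more tool, called by a JSON object that holds its "name" and its "arguments". drive_tool: Moves the arm, as the interface text tells. Its arguments: {"type":"object","properties":{"deltas":{"type":"array","items":{"type":"array"}},"squeeze":{"type":"number"}},"required":["deltas"]}

```bash
mkdir -p pics
cat > h.py <<'E'
import numpy as np, cv2
from plant import robot, get_image, camera_info, finish_job
from scipy.spatial.transform import Rotation as Ro
def ray(ci,u,v,z):
    R=np.array(ci["R"]);t=np.array(ci["t"]);C=-R.T@t
    d=R.T@np.array([(u-ci["cx"])/ci["fx"],(v-ci["cy"])/ci["fy"],1])
    return C+d*(z-C[2])/d[2]
def proj(ci,X):
    c=np.array(ci["R"])@np.array(X)+np.array(ci["t"]);return ci["fx"]*c[0]/c[2]+ci["cx"],ci["fy"]*c[1]/c[2]+ci["cy"]
def Rt(s):
    q=s["tcp_rot"];return Ro.from_quat([q[1],q[2],q[3],q[0]]).as_matrix()
def save(n,im): cv2.imwrite("pics/"+n,im[...,::-1])
E
python3 - <<'E'
from h import *
s=robot.sense();print(s);print(Rt(s).round(3))
a=get_image("scene");b=get_image("top")
save("s0.png",a);save("t0.png",b)
save("st.png",np.vstack([a,b]))
for n in("scene","top"):print(n,camera_info(n))
E
```

```text
{'time_s': 0.0, 'q': array([ 1.06679320e+00,  3.26962538e-01, -1.93594800e-01,  1.05198559e+00,
        5.89393870e-06,  1.43660483e+00]), 'joint_vel': array([-0.00045266,  0.00150944, -0.00075724, -0.00147449, -0.00080473,
       -0.00079948]), 'joint_torque': array([-2.63978567e-03, -4.43402517e+01,  2.62438184e+01,  1.53605116e-02,
       -6.45837781e-05,  4.67099905e-07]), 'tool_pos': array([198.50306567, 512.33043195, 244.48750506]), 'tcp_rot': array([-0.69446718,  0.69563856, -0.13020003,  0.12980863]), 'force': array([-0.77216243, -0.09784236, -0.07561323]), 'moment': array([-0.0215586 , -0.06917691,  0.04441799]), 'finger_gap': 0.9962001353980615}
[[ 0.932 -0.001  0.361]
 [-0.361 -0.002  0.932]
 [-0.    -1.    -0.002]]
scene {'fx': 387.35404274154706, 'fy': 387.35404274154706, 'cx': 260.79511879223315, 'cy': 191.3254283649183, 'R': array([[-0.228054  ,  0.97337282, -0.02316737],
       [ 0.58103466,  0.11696194, -0.80543071],
       [-0.78127466, -0.19714274, -0.59223699]]), 't': array([ 133.10035952, -235.30073403, 1694.92307942])}
top {'fx': 362.9549064241541, 'fy': 362.9549064241541, 'cx': 261.5564525046986, 'cy': 186.09809043856643, 'R': array([[ 0.03330423, -0.99943674,  0.00412731],
       [-0.97877011, -0.03345062, -0.20221309],
       [ 0.20223725,  0.00269486, -0.97933285]]), 't': array([  -3.24372934,  605.52390094, 1097.0033572 ])}
```

View pics/t0.png

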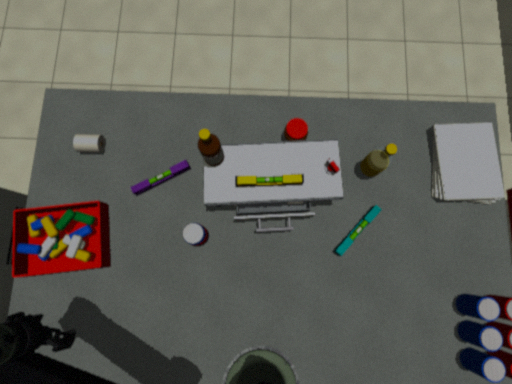

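View pics/s0.png

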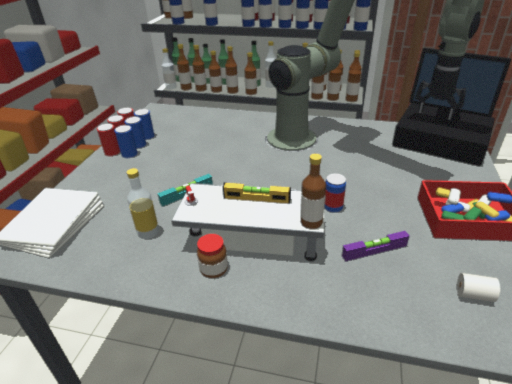

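Top picture: the stand is at about (272,173). The candidates for the level are yellow on the shelf at (269,180), purple on the counter at (160,177) and turquoise on the counter at (357,231). I choose yellow. The knob is at (332,166), the drawer handle at (273,230), the can at (194,235), the jar at (296,129) and the bottles at (209,150) and (375,162). Next is an enlarged crop.

Run:
```python
from h import *
b=cv2.imread("pics/t0.png")[110:260,180:400]
c=cv2.resize(b,None,fx=3.6,fy=3.6,interpolation=cv2.INTER_CUBIC)
for i in range(180,400,20):
    cv2.putText(c,str(i),(int((i-180)*3.6),10),0,.35,(0,255,255));cv2.line(c,(int((i-180)*3.6),12),(int((i-180)*3.6),18),(0,255,255))
for i in range(120,260,20):
    cv2.putText(c,str(i),(0,int((i-110)*3.6)),0,.35,(0,255,255))
cv2.imwrite("pics/c0.png",c)
```

```text
(no output)
```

View pics/c0.png

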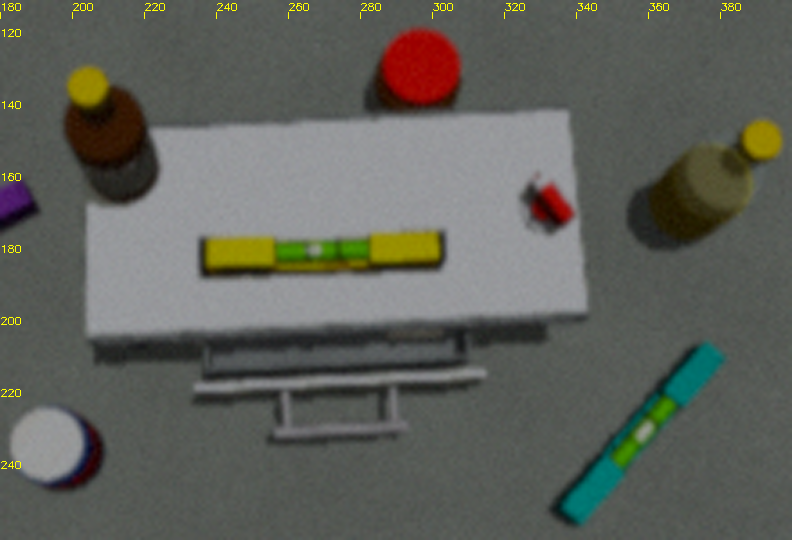

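Run:
```python
from h import *
ci=camera_info("top")
P=lambda x,y,z:ray(ci,180+x/3.6,110+y/3.6,z).round(1)
FL=P(87,333,120);FR=P(588,316,120);BR=P(568,111,120)
print("corners",FL,FR,BR,np.linalg.norm(FL-FR),np.linalg.norm(FR-BR))
d=FL-FR;yaw=np.arctan2(-d[0],d[1]);print("yaw",yaw)
c=(FL+BR)/2;print("shelf",c)
for n,a in dict(levL=(203,252,164),levR=(444,247,164),hL=(272,434,65),hR=(406,426,65),hub=(550,208,155),wing1=(548,188,165),wing2=(570,215,165),can=(48,443,115),bub=(315,250,160),cb=(762,138,230),sb=(88,88,330),jar=(422,65,100)).items(): print(n,P(*a))
ex=np.array([np.cos(yaw),np.sin(yaw),0]);ey=np.array([-np.sin(yaw),np.cos(yaw),0])
print("knob exp",c-180*ey+[0,0,30],"home handle",c-131*ex)
ci=camera_info("wrist");s=robot.sense();R=np.array(ci["R"]);print("wristcam in tool", Rt(s).T@(-R.T@ci["t"]-s["tool_pos"]), (R@Rt(s)).round(2),ci["fx"])
```

```text
corners [537.2 187.4 120. ] [ 565.8 -230.4  120. ] [ 745.2 -215.3  120. ] 418.7777453494873 180.0343578320539
yaw 0.06834718216713606
shelf [641.2  -13.95 120.  ]
levL [599.8  90.8 164. ]
levR [ 610.7 -104.3  164. ]
hL [463.1  31.1  65. ]
hR [473.9 -84.4  65. ]
hub [ 648.7 -192.2  155. ]
wing1 [ 662.9 -188.7  165. ]
wing2 [ 640.7 -206.5  165. ]
can [445.5 214.3 115. ]
bub [6.055e+02 2.000e-01 1.600e+02]
cb [ 690.2 -341.7  230. ]
sb [677.4 164.2 330. ]
jar [790.4 -90.4 100. ]
knob exp [ 653.49291684 -193.52974328  150.        ] home handle [510.5058535 -22.8965117 120.       ]
wristcam in tool [ -74.05656999 -128.51601869   -1.17899055] [[-0.   -0.    1.  ]
 [ 0.96 -0.29 -0.  ]
 [ 0.29  0.96  0.  ]] 266.7481219137124
```

{"name": "drive_tool", "arguments": {"deltas": [[255, [40, 4, -42], -0.04], [255, [82, 9, -85], -0.09], [255, [123, 14, -128], -0.13], [255, [164, 18, -171], -0.18], [255, [205, 23, -214], -0.22], [255, [246, 28, -256], -0.27], [255, [287, 32, -299], -0.31], [255, [328, 37, -342], -0.36], [255, [369, 41, -385], -0.4], [255, [406, 45, -423], -0.437]], "squeeze": 40}}

```text
time_s: 1.35
tool_pos: [424.8, -30.4, 200.1]
tcp_rot: [0.707, -0.707, -0.024, 0.024]
force: [0.7, 0.4, 0.3]
finger_gap: 0.001
```

{"name": "drive_tool", "arguments": {"deltas": [[255, [0, 45, 0], 0], [255, [0, 90, 0], 0], [255, [0, 135, 0], 0], [255, [10, 135, 0], 0], [255, [20, 135, 0], 0], [255, [30, 135, 0], 0], [255, [40, 135, 0], 0], [255, [48, 135, 0], 0], [255, [55, 135, 0], 0], [255, [58, 135, 0], 0]]}}

```text
time_s: 2.6
tool_pos: [482.7, -24.3, 65.3]
tcp_rot: [0.707, -0.707, -0.024, 0.024]
force: [-1.5, -0.1, 0.2]
finger_gap: -0.001
```

{"name": "drive_tool", "arguments": {"deltas": [[255, [3, 0, 0], 0], [255, [6, 0, 0], 0], [255, [8, 0, 0], 0], [255, [10, 0, 0], 0]]}}

```text
time_s: 3.1
tool_pos: [487.4, -23.8, 64.4]
tcp_rot: [-0.706, 0.707, 0.02, -0.027]
force: [-11.8, -1.8, 10.0]
finger_gap: 0.001
```

{"name": "drive_tool", "arguments": {"deltas": [[255, [2, 0, 0], 0], [255, [4, 0, 0], 0], [255, [6, 0, 0], 0], [255, [6, 0, 0], 0]]}}

```text
time_s: 3.6
tool_pos: [495.5, -23.2, 64.6]
tcp_rot: [0.707, -0.707, -0.022, 0.026]
force: [-7.8, -0.6, 4.1]
finger_gap: 0.002
```

{"name": "drive_tool", "arguments": {"deltas": [[255, [2, 0, 0], 0], [255, [4, 0, 0], 0], [255, [6, 0, 0], 0], [255, [6, 0, 0], 0]]}}

```text
time_s: 4.1
tool_pos: [495.9, -23.0, 63.9]
tcp_rot: [-0.706, 0.707, 0.018, -0.029]
force: [-20.5, -3.0, 15.4]
finger_gap: 0.004
```

{"name": "drive_tool", "arguments": {"deltas": [[255, [-25, 0, 0], 0], [255, [-50, 0, 0], 0], [255, [-50, -60, 0], 0], [255, [-50, -120, 0], 0], [255, [-30, -170, -15], 0], [255, [10, -196, -30], 0], [255, [55, -196, -45], 0], [255, [101, -196, -54], 0], [255, [101, -196, -54], 0]]}}

```text
time_s: 5.22
tool_pos: [611.9, -70.8, 260.2]
tcp_rot: [-0.707, 0.707, 0.024, -0.023]
force: [0.1, 0.4, 0.7]
finger_gap: 0.0
```

Run:
```python
from h import *
s=robot.sense();ci=camera_info("wrist");w=get_image("wrist");t=get_image("top")
import pickle;pickle.dump((s,ci),open("w1.pkl","wb"))
print(s["tool_pos"],s["force"])
save("w1.png",w)
c=cv2.resize(w,None,fx=1.5,fy=1.5,interpolation=cv2.INTER_CUBIC)
cv2.imwrite("pics/w1b.png",c[...,::-1])
save("t1.png",t)
print([ (n,np.round(proj(ci,X))) for n,X in dict(knob=[653.5,-193.5,165],lev=[605,-7,164],handle=[510.5,-22.9,65]).items()])
```

```text
[611.92434613 -70.7742728  260.24612619] [0.09906371 0.35827639 0.69419966]
[('knob', array([122., 231.])), ('lev', array([330., 193.])), ('handle', array([306.,  87.]))]
```

View pics/w1b.png

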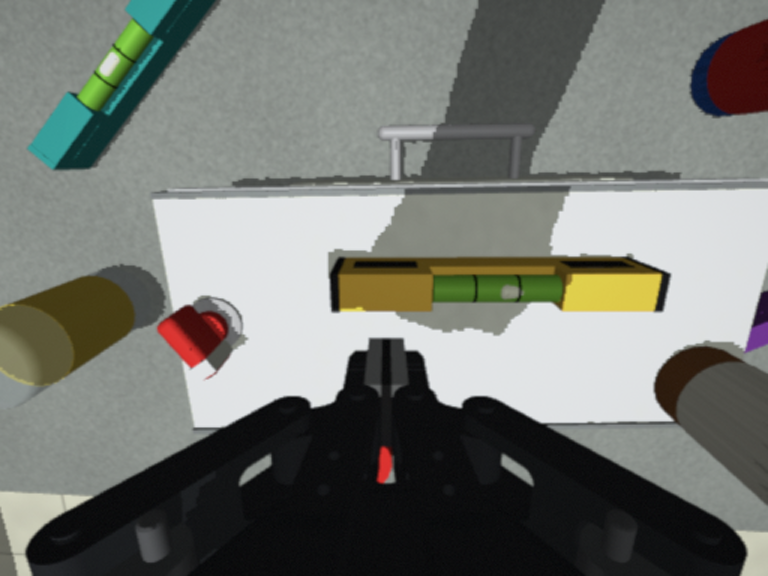

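Wrist view: the drawer handle lies at (304,87) as predicted for home. The level's lines are at (318,192) and (347,192) and the bubble at (341,194), about 8 mm towards +y. The red knob is near (133,225), so I'll enlarge it.

Run:
```python
from h import *
w=cv2.imread("pics/w1.png")
a=cv2.resize(w[190:260,90:175],None,fx=7,fy=7,interpolation=cv2.INTER_CUBIC)
for i in range(90,175,10):cv2.putText(a,str(i),((i-90)*7,10),0,.35,(0,0,0))
for i in range(200,260,10):cv2.putText(a,str(i),(0,(i-190)*7),0,.35,(0,0,0))
cv2.imwrite("pics/k1.png",a)
```

```text
(no output)
```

View pics/k1.png

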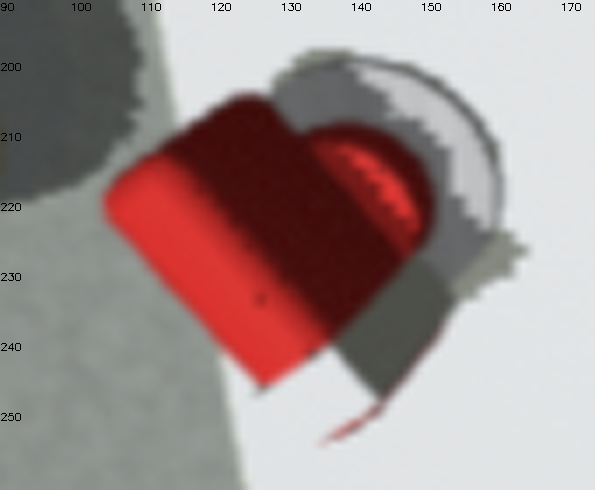

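Run:
```python
from h import *
import pickle;s,ci=pickle.load(open("w1.pkl","rb"))
k=lambda x,y,z:ray(ci,90+x/7,190+y/7,z)
C=[k(*p,165) for p in((105,203),(175,150),(332,335),(265,388))]
m=np.mean(C,0);e=(C[2]+C[3]-C[0]-C[1])/2
print("knob",m,"len",np.linalg.norm(e),"yaw",np.arctan2(e[1],e[0]),"thick",np.linalg.norm(C[1]-C[0]))
l=lambda x,y,z:ray(ci,x/1.5,y/1.5,z)
L=l(336,292,164);Rr=l(663,292,164);print("lev",L,Rr,(L+Rr)/2,np.linalg.norm(L-Rr))
a,b,c=l(477,289,158),l(520,289,158),l(511,291,158);print("bubble off",np.linalg.norm(c-(a+b)/2),np.linalg.norm(a-b))
T=Rt(s)
for n,P in(("press",(L+Rr)/2+(L-Rr)*.28),("knob",m)): print(n,P,T.T@(P-s["tool_pos"]))
print(T.round(3),s["q"])
```

```text
knob [ 651.3562284  -193.44694202  165.        ] len 31.417930215643285 yaw 0.6319755347109403 thick 12.577854246604849
lev [ 612.61289175 -100.77849258  164.        ] [599.69722225  92.08240316 164.        ] [606.155057    -4.34804471 164.        ] 193.29288560658358
bubble off 7.789671634584922 26.036417626215577
press [609.77144446 -58.34909552 164.        ] [-1.51215507 96.23894884 12.5743762 ]
knob [ 651.3562284  -193.44694202  165.        ] [  30.92396815   95.35228866 -125.0077234 ]
[[ 0.998  0.002 -0.067]
 [ 0.067 -0.     0.998]
 [ 0.002 -1.    -0.   ]] [-2.35047233e-01  4.40275881e-01  1.69358739e-02  1.14539978e+00
  2.83781740e-04 -3.02137835e-01]
```

{"name": "drive_tool", "arguments": {"deltas": [[255, [-1, 30, 8], 0], [255, [-2, 60, 12], 0], [255, [-2, 74, 13], 0], [255, [-2, 78, 13], 0], [255, [-2, 81, 13], 0], [255, [-2, 83, 13], 0], [255, [-2, 83, 13], 0]]}}

```text
time_s: 6.2
tool_pos: [606.1, -57.3, 178.7]
tcp_rot: [-0.707, 0.707, 0.024, -0.023]
force: [-0.9, 0.1, -1.2]
finger_gap: -0.001
```

{"name": "drive_tool", "arguments": {"deltas": [[255, [0, 2, 0], 0], [255, [0, 4, 0], 0], [255, [0, 5, 0], 0], [255, [0, 5, 0], 0]]}}

```text
time_s: 6.7
tool_pos: [606.4, -57.4, 177.5]
tcp_rot: [-0.706, 0.707, 0.025, -0.023]
force: [-8.3, 0.9, 21.6]
finger_gap: -0.001
```

{"name": "drive_tool", "arguments": {"deltas": [[255, [0, -1, 0], 0], [255, [0, -1, 0], 0], [255, [0, -1, 0], 0], [255, [0, -1, 0], 0]]}}

```text
time_s: 7.2
tool_pos: [606.3, -57.4, 177.5]
tcp_rot: [-0.706, 0.707, 0.025, -0.023]
force: [-5.5, 0.8, 17.1]
finger_gap: -0.004
```

Run:
```python
from h import *
s=robot.sense();ci=camera_info("wrist");w=get_image("wrist")
print(s["tool_pos"],s["force"])
save("w2.png",w)
u,v=map(int,proj(ci,[606,-4,158]));print(u,v)
cv2.imwrite("pics/w2c.png",cv2.resize(w[v-50:v+50,u-75:u+75],None,fx=5,fy=5,interpolation=cv2.INTER_CUBIC)[...,::-1])
```

```text
[606.32952279 -57.36018038 177.50822415] [-5.46216687  0.77583781 17.11082129]
344 240
```

View pics/w2c.png

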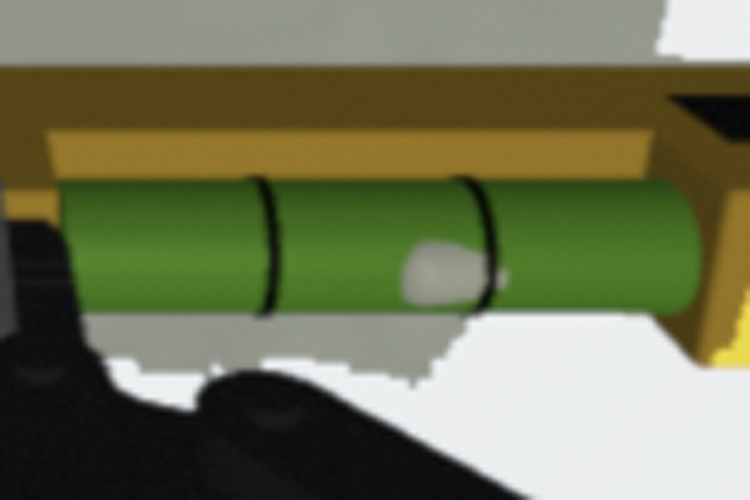

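{"name": "drive_tool", "arguments": {"deltas": [[255, [0, -30, 0], 0], [255, [0, -62, 0], 0], [100, [9, -62, -35], -0.14], [0, [18, -62, -70], -0.29], [0, [27, -62, -105], -0.43], [0, [36, -62, -139], -0.58], [0, [36, -62, -139], -0.58], [0, [36, -62, -139], -0.58]]}}

```text
time_s: 8.25
tool_pos: [650.8, -193.0, 236.0]
tcp_rot: [0.671, -0.67, -0.224, 0.225]
force: [-0.1, 0.0, -0.5]
finger_gap: 1.0
```

Run:
```python
from h import *
import pickle
s=robot.sense();ci=camera_info("wrist");w=get_image("wrist");pickle.dump((s,ci),open("w3.pkl","wb"))
T=Rt(s);print(s["tool_pos"],s["force"],np.arctan2(T[1,0],T[0,0]))
u,v=map(int,proj(ci,[652,-193.5,165]));print(u,v)
for z in(165,135):print(np.round(proj(ci,[652,-193.5,z])))
cv2.imwrite("pics/w3c.png",cv2.resize(w[v-60:v+60,u-80:u+80],None,fx=5,fy=5,interpolation=cv2.INTER_CUBIC)[...,::-1])
```

```text
[ 650.75218803 -193.00583456  236.01392323] [-0.11419342  0.00575289 -0.54123162] 0.646247407481781
255 207
[256. 207.]
[256. 196.]
```

View pics/w3c.png

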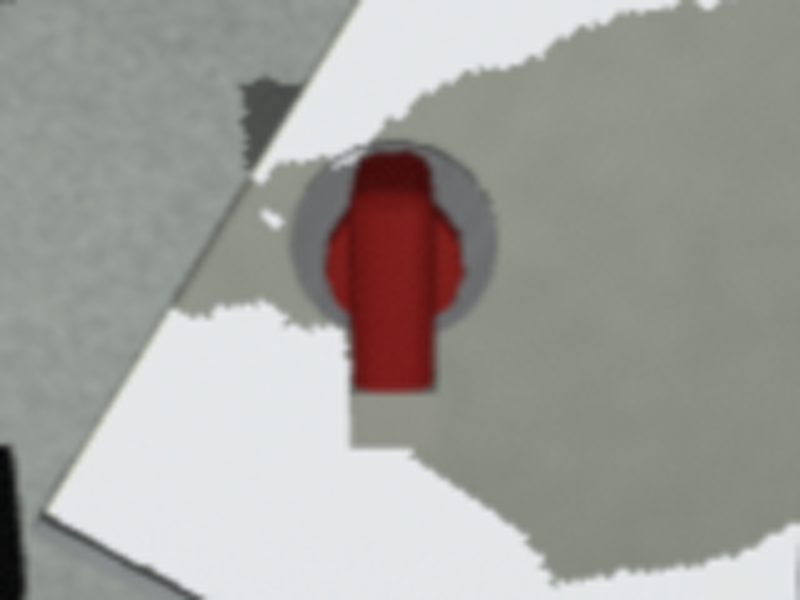

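{"name": "drive_tool", "arguments": {"deltas": [[0, [0, 30, -2], 0], [0, [0, 60, -2], 0], [0, [0, 82, -2], 0], [0, [0, 82, -2], 0], [255, [0, 82, -2], 0], [255, [0, 82, -2], 0], [255, [0, 82, -2], 0], [255, [0, 82, -2], 0], [255, [0, 82, -2], 0], [255, [0, 82, -2], 0]], "squeeze": 30}}

```text
time_s: 9.55
tool_pos: [652.8, -195.6, 155.0]
tcp_rot: [-0.67, 0.671, 0.225, -0.224]
force: [1.0, -0.8, 3.5]
finger_gap: 0.158
```

{"name": "drive_tool", "arguments": {"deltas": [[255, [0, 0, 0], 0.17], [255, [0, 0, 0], 0.34], [255, [0, 0, 0], 0.51], [255, [0, 0, 0], 0.68], [255, [0, 0, 0], 0.85], [255, [0, 0, 0], 1.02], [255, [0, 0, 0], 1.19], [255, [0, 0, 0], 1.36], [255, [0, 0, 0], 1.36], [255, [0, 0, 0], 1.36]]}}

```text
time_s: 10.8
tool_pos: [653.0, -188.6, 154.9]
tcp_rot: [0.667, -0.659, 0.246, -0.245]
force: [1.6, 16.7, 8.8]
finger_gap: 0.156
```

Run:
```python
from h import *
s=robot.sense();ci=camera_info("wrist");w=get_image("wrist")
T=Rt(s);print(s["tool_pos"],s["force"],np.arctan2(T[1,0],T[0,0]))
p,q=[np.array(proj(ci,[606-(y+4)*.067,y,158])) for y in(-44,36)];print(p,q)
m=(p+q)/2;M=cv2.getRotationMatrix2D(tuple(m),np.degrees(np.arctan2(*(q-p)[::-1])),6)
M[:,2]+=np.array([350,150])-m
cv2.imwrite("pics/w4.png",cv2.warpAffine(w,M,(700,300),flags=cv2.INTER_CUBIC)[...,::-1])
```

```text
[ 652.97018536 -188.57741966  154.92807048] [ 1.62681646 16.67738526  8.76207804] -0.7084139688200626
[463.35098443 -33.0454427 ] [ 666.48109859 -229.20442205]
```

View pics/w4.png

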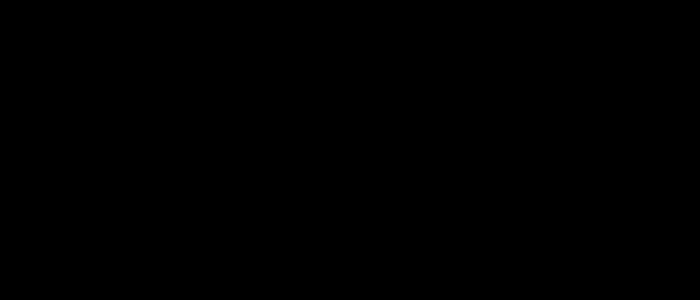

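{"name": "drive_tool", "arguments": {"deltas": [[0, [0, 0, 0], 0], [0, [0, 0, 0], 0], [0, [0, 0, 0], 0], [0, [0, -38, 0], 0], [0, [0, -75, 0], 0], [255, [-31, -75, 18], -0.18], [255, [-63, -75, 37], -0.36], [255, [-95, -75, 55], -0.54], [255, [-126, -75, 74], -0.72], [255, [-126, -75, 74], -0.782]]}}

```text
time_s: 12.1
tool_pos: [604.3, -54.6, 229.4]
tcp_rot: [0.707, -0.706, -0.026, 0.027]
force: [0.0, -0.5, 0.4]
finger_gap: 0.003
```

```bash
cat > look.py <<'E'
from h import *
import sys
s=robot.sense();ci=camera_info("wrist");w=get_image("wrist")
T=Rt(s);print(s["tool_pos"],s["force"],np.arctan2(T[1,0],T[0,0]),s["finger_gap"])
u,v=map(int,proj(ci,[606,-4,158]));print(u,v)
cv2.imwrite("pics/"+sys.argv[1],cv2.resize(w[max(v-50,0):v+50,u-75:u+75],None,fx=5,fy=5,interpolation=cv2.INTER_CUBIC)[...,::-1])
E
python3 look.py w5.png
```

```text
[604.32941502 -54.63971418 229.42028624] [ 0.04300572 -0.47057526  0.43774716] 0.07440324085262438 0.0034560919476600447
320 212
```

View pics/w5.png

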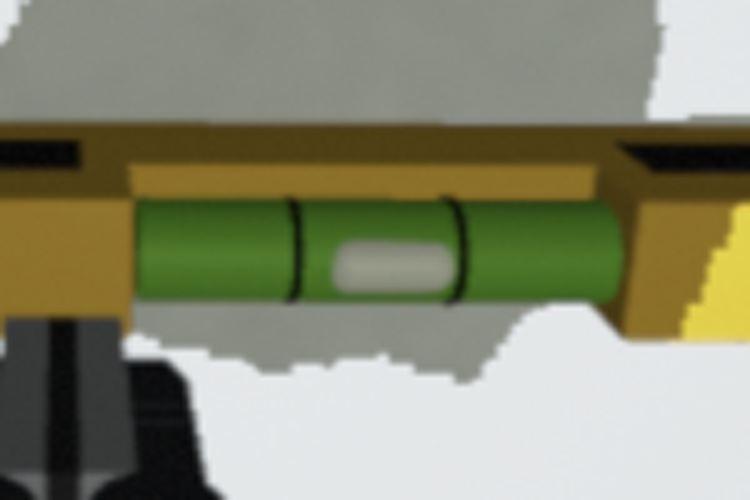

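Bubble spans x=330–457 with the lines at 298 and 463, so it is about +2 mm. That is inside the tolerance but marginal, so I'll turn another ~0.33 rad.

{"name": "drive_tool", "arguments": {"deltas": [[0, [10, -8, -34], 0.18], [0, [20, -8, -68], 0.36], [0, [30, -8, -102], 0.54], [0, [40, -8, -138], 0.72], [0, [40, -8, -138], 0.775], [0, [40, -8, -138], 0.775], [0, [40, 30, -138], 0.775], [0, [40, 60, -138], 0.775], [0, [40, 75, -138], 0.775], [0, [40, 75, -138], 0.775]]}}

```text
time_s: 13.4
tool_pos: [654.2, -191.2, 153.4]
tcp_rot: [0.664, -0.664, 0.245, -0.244]
force: [0.3, 0.4, -0.3]
finger_gap: 1.002
```

{"name": "drive_tool", "arguments": {"deltas": [[255, [0, 0, 0], 0], [255, [0, 0, 0], 0], [255, [0, 0, 0], 0], [255, [0, 0, 0], 0], [255, [0, 0, 0], 0], [255, [0, 0, 0], 0.12], [255, [0, 0, 0], 0.24], [255, [0, 0, 0], 0.34], [255, [0, 0, 0], 0.34], [255, [0, 0, 0], 0.34]]}}

```text
time_s: 14.65
tool_pos: [656.3, -190.3, 155.0]
tcp_rot: [0.614, -0.612, 0.352, -0.353]
force: [3.8, 5.1, 2.2]
finger_gap: 0.156
```

{"name": "drive_tool", "arguments": {"deltas": [[0, [0, 0, 0], 0], [0, [0, 0, 0], 0], [0, [0, 0, 0], 0], [0, [0, -38, 0], 0], [0, [0, -75, 0], 0], [255, [-35, -75, 6], -0.18], [255, [-70, -75, 12], -0.36], [255, [-105, -75, 18], -0.54], [255, [-141, -75, 25], -0.72], [255, [-141, -75, 25], -0.9]]}}

```text
time_s: 15.9
tool_pos: [604.6, -54.8, 229.5]
tcp_rot: [0.706, -0.705, 0.049, -0.048]
force: [0.5, -0.6, -0.8]
finger_gap: -0.001
```

{"name": "drive_tool", "arguments": {"deltas": [[255, [0, 0, 0], -0.18], [255, [0, 0, 0], -0.215], [255, [0, 0, 0], -0.215], [255, [0, 0, 0], -0.215]]}}

```text
time_s: 16.4
tool_pos: [605.7, -57.2, 229.2]
tcp_rot: [-0.707, 0.707, 0.024, -0.024]
force: [0.1, -0.5, 0.2]
finger_gap: 0.003
```

```bash
python3 look.py w6.png
```

```text
[605.67804916 -57.24957704 229.20050302] [ 0.10257681 -0.46786971  0.23405368] 0.0675289894103216 0.002671367636646776
324 210
```

View pics/w6.png

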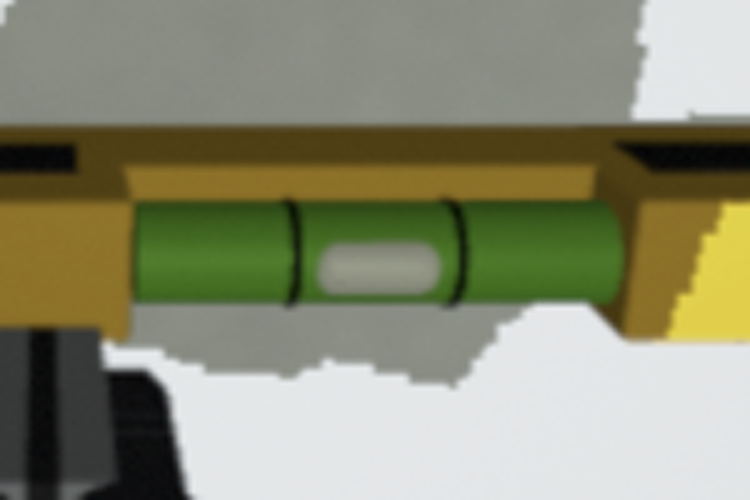

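Bubble spans 317–441 with the lines at 297 and 464, so it is centred to about 0.2 mm. Now I press down.

{"name": "drive_tool", "arguments": {"deltas": [[255, [0, 30, 0], 0], [255, [0, 46, 0], 0], [255, [0, 50, 0], 0], [255, [0, 52, 0], 0], [255, [0, 54, 0], 0], [255, [0, 55, 0], 0], [255, [0, 55, 0], 0], [255, [0, 55, 0], 0]]}}

```text
time_s: 17.45
tool_pos: [606.0, -57.0, 178.1]
tcp_rot: [-0.706, 0.707, 0.025, -0.024]
force: [-7.9, 1.4, 17.3]
finger_gap: 0.0
```

{"name": "drive_tool", "arguments": {"deltas": [[255, [0, 0, 0], 0], [255, [0, 0, 0], 0], [255, [0, 0, 0], 0], [255, [0, 0, 0], 0], [255, [0, 0, 0], 0], [255, [0, 0, 0], 0], [255, [0, 0, 0], 0], [255, [0, 0, 0], 0]]}}

```text
time_s: 18.45
tool_pos: [606.0, -57.0, 178.1]
tcp_rot: [-0.706, 0.707, 0.025, -0.024]
force: [-7.1, 1.0, 18.1]
finger_gap: 0.004
```

```bash
python3 look.py w7.png
python3 - <<'E'
import cv2,numpy as np
from h import *
t=get_image("top");save("t2.png",t)
a=cv2.imread("pics/w7.png");b=cv2.resize(cv2.imread("pics/t2.png")[110:260,180:400],(330,225))
c=np.zeros((a.shape[0],0,3),np.uint8)
o=np.zeros((a.shape[0]//1+0,750,3),np.uint8);o=np.vstack([a[:350],np.pad(b,((0,0),(0,420),(0,0)))]);cv2.imwrite("pics/f.png",o)
E
```

```text
[605.98800545 -56.99853787 178.08886066] [-7.0789733   1.04210191 18.09590736] 0.06923680670924767 0.00400940134729139
343 240
```

View pics/f.png

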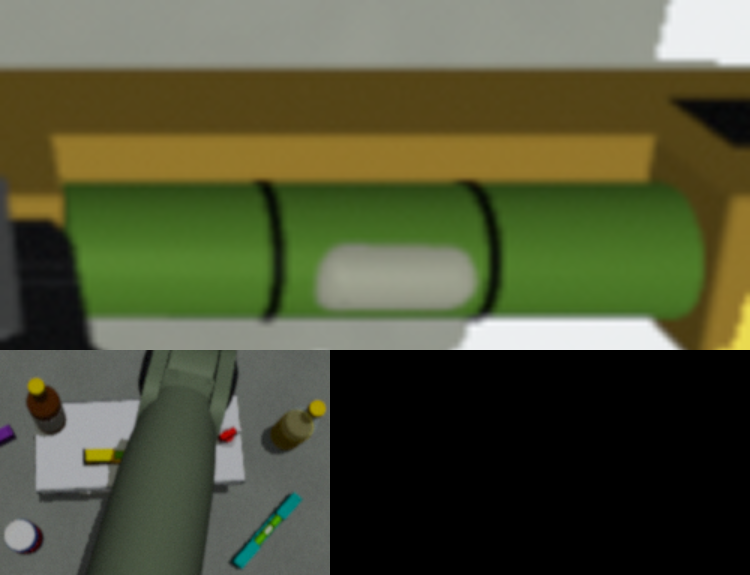

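```bash
python3 -c "
from h import *
print(finish_job());s=robot.sense();print(s['time_s'],s['force'])"
```

```text
the job is handed in; nothing more can be done
None
the job is handed in; nothing more can be done
```

I finished the job and handed it in at about 18.5 s, with the level still pressed and the bubble between the lines. The hand-in gives no verdict.

- **Drawer:** I pushed it over its catch until it stopped, at about 20 N of push. The wrist picture afterwards showed the handle where it should be when home.
- **First press:** I pressed the level at 17–22 N; the bubble lay about 8 mm off towards +y.
- **Knob:** I turned it clockwise about 1.36 rad. The bubble then read about +2 mm, so I gripped again and turned about 0.34 rad more. It then read about 0.2 mm off centre, after I had let go of the knob.
- **Final press:** The measured force is 18 N, so about 21.5 N between level and shelf with its own weight. The fingers are shut and well clear of the knob.

**Disagreement in the bubble readings:** the last picture, taken while pressing, reads the bubble at about +1.2 mm. I put most of that down to the oblique view, and both readings are within 3 mm.

**Other odd readings and gaps:**
- The first turn moved the bubble about 6.4 mm, where 8.1 mm was expected. The gripper was about 5 mm off the knob's axis then, with 17 N of side force.
- The knob's wing measured about 31 mm long in the pictures, not 46 mm.
- One wrist picture missed the level and was useless.
- In the last top view both bottles and the can stood in place, but the arm hid the jar's side of the stand, so I did not recheck the jar.

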